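# Bring the orange-lidded jar to the front of the coffee-bar carousel and hold it there

## Task

Release the jar carousel by turning its latch knob fully anticlockwise to the stop, and leave it there. Then take the carousel by its tall black-headed grip post and turn it until the jar with the orange lid stands at the front, centred on the yellow arrow of the base. The carousel is spring-loaded and swings back if let go, so finish while still holding the post, keeping the carousel still; do not touch the jars, do not force the latched carousel, and leave the mug, jug and sugar jar alone.

Things in the scene. Friction and masses are not known exactly. Their poses are not given: they have to be found in the camera images.
- base: Fixed dark steel base plate, a disc 276 mm across, 18 mm thick. Origin: on the work surface, on the carousel's vertical turning axis. Its -x axis is the front, where a lip reaching 168 mm from the axis carries a yellow arrow; a lip on its -y side carries the latch knob. Its place and its yaw (up to 0.45 rad either way) vary.
- front_spot (a point): The front place: the point 85 mm from the turning axis towards the yellow arrow (base frame [-85, 0, 34] mm). The orange-lidded jar must come here. It belongs to the base and does not turn.
- carousel: Wooden turntable, 240 mm across, top 34 mm above the work surface, turning about its own z axis (the base's). Six pocket rings 85 mm from the axis; the two next to the post are empty. At the start its axes agree with the base's; +x points to the grip post. Unlatched it turns 2 rad either way; a weak spring (0.08 N m/rad) brings it back when let go: 0.4 to 1.3 N at the post holds it.
- post_grip (a point): Centre of the black cylindrical head of the carousel's grip post: diameter 24 mm, 38 mm tall, upright, 100 mm from the turning axis on the carousel's +x side, 147 mm above the work surface (head 128 to 166 mm). It rises above the jars, which reach 112 mm. Below it is a 12 mm rod. At the start the post is opposite the front.
- knob (a joint): Angle of the latch knob, rad: 0 at the fully anticlockwise stop (seen from above; unlatched), growing clockwise to 1.45. It starts latched at 1.0 to 1.3. Friction about 0.06 N m, no spring: it stays where it is left. While it is latched the carousel has about 0.23 rad of play either way; the blade then blocks it, and must not be forced aside.
- knob_grip (a point): Grip of the latch knob, on its vertical axis, 98 mm above the work surface, 165 mm from the carousel's axis on the base's -y side. Upright black bar 44 mm long (point x axis), 14 mm wide, 32 mm tall (top 110 mm), on a 44 mm disc and a steel shaft. At knob value 0 it lies along the base's x axis. Low down a red blade reaches between two lugs on the carousel's rim while latched.
- jar_orange: The marked jar: round amber jar with a bright orange lid, 57 mm in diameter, 78 mm tall, 0.2 kg, standing loosely in a pocket ring (floor 34 mm above the work surface). Origin: centre of its underside. At the start it stands 30 or 90 degrees to one side or other of the front.
- jar_white: Round brown jar with a white lid, same size, in another pocket. Origin: centre of its underside.
- jar_grey: Round brown jar with a grey lid, same size, in another pocket. Origin: centre of its underside.
- jar_black: Round beige jar with a black lid, same size, in another pocket. Origin: centre of its underside.
- mug: Bystander: white mug, 80 mm across, 90 mm tall, to the left of the carousel. Origin: centre of its underside.
- milk_jug: Bystander: open steel cup-shaped milk jug, 84 mm across, 100 mm tall, to the right. Origin: centre of its underside.
- sugar_jar: Bystander: white sugar jar with steel lid, 70 mm across, 100 mm tall, to the far left of the carousel. Origin: centre of its underside.
Mind the look-alikes: they are no part of the job. What is shaped like the jar_white but blue or purple is not meant.

How it is judged:
By the outcome, as a careful person would: the job done as asked, in the order asked, and still so for the second after the job is handed in, while the arm keeps its last pose, push and grip.
It also fails if it takes over 56 s, if anything falls off the work surface, if the arm or the gripper's body presses on something with over 40 N, if the wrist force passes 120 N, or if a joint passes its speed limit or range.

## Robot

A 6-joint arm with a two-finger parallel gripper is mounted at the origin on the work surface. World frame = base frame: x ahead of the robot, y to its left, z up, the work surface at z = 0. Lengths are in mm, angles in rad, forces in N, time in s.
With the tool pointing down it reaches from about 275 to 825 mm from the base axis. Payload 5.2 kg.
Tool frame: the origin (TCP) lies at the very end of the fingers, on their centre line; the grasp point (between the pads) lies 19 mm behind it (ctrl.grasp_offset is the distance from the TCP to the grasp point, in mm); z points along the fingers, y is the direction in which the jaws open and shut (so a half turn about z gives the same grasp; the last joint's range is limited). The gripper opens to 93 mm and grips with 3 to 60 N. Pads are 15 mm wide; open, the fingers measure 128 mm over their backs; the gripper's body (75 mm by 188 mm) begins 65 mm behind the grasp point.
Start: joints at [-1.455, 0.259, 1.535, -0, 1.348, -0.203], TCP at [172.406, -522.284, 196.853] pointing down, gripper open.
Joint ranges: [-3.14, 3.14], [-0.91, 2.08], [0.19, 2.58], [-1.22, 4.36], [0.22, 2.71], [-3.12, 3.12]. Speed limits (rad/s): [2.57, 2.57, 3.14, 3.14, 3.14, 3.14].

## Interface

Orientations are given as [roll, pitch, yaw] about the fixed x, y, z axes, in that order (R = Rz(yaw) Ry(pitch) Rx(roll)).
In Python, from workcell import ctrl gives the robot as it stands.
- The arm moves only by the shell command python3 -m handwheel 'ROWS'. ROWS is JSON, a list of rows, each a list of 7 numbers: the closure, from 0 (fully open) to 1 (shut), then the shift along the tool's x, y, z in units of 500 mm (1.0 is 500 mm), then the turn, a rotation vector about the tool's x, y, z in units of 30 degrees (1.0 is 30 degrees). A call has exactly 10 rows; each row is the pose to reach, as a shift and turn from the pose measured when the call began, along the tool's axes at that moment; what a row does not reach only later rows make up. A row lasts 1/12 s, in which the tool goes at most 41.7 mm and 7.16 degrees, less where a joint would pass 70% of its speed; a pose out of reach is approached as far as the arm can. A call with a number of a shift or a turn outside -1 to 1 is refused whole. A call with a gripper value outside its range is refused whole. The fingers move at their own pace and stop on an object; the grip force is fixed at half the most. Time passes only in rows, so rows that repeat a pose let the fingers close, or fill a call up. It gives the time, the measured TCP pose, the force and the opening at its end, in the units of the state.
- ctrl.sense(): the state, without advancing time (a new reading comes with each control period).
- ctrl.camera(name): name is "scene" or "top" or "wrist"; returns the picture (420x560x3 uint8, red, green, blue); there is no depth.
- ctrl.calibration(name): a dict with "fx", "fy", "cx", "cy" (pixels), "dist" ([k1, k2, p1, p2, k3] as OpenCV has them; the pictures are not rectified), "eye" and "rotation" of the camera in the world; the wrist camera has in their place "hand_eye" (4x4, takes a point from camera to tool coordinates, whose origin is the TCP and whose axes are the flange's). Camera axes: x right, y down, z forward; pixel columns grow to the right and rows downward; lengths in mm; the calibration is good to about 2 mm. A picture is of the moment at which its call begins: read the wrist's pose just before it. calibration takes no time and is no camera call.
- ctrl.hand_in(): hands the job in, once; it reports no verdict.
The state is a dict: "clock": time; "joint_pos": joint angles; "qd": joint speeds; "effort": joint torques, N m; "eef_pos": TCP position; "orientation": TCP orientation; "force": force on the tool from outside, world axes, zero at the start; "moment": the same for the moment, N m; "width": finger opening in mm.
Only numpy, scipy, OpenCV 4.12 (cv2) and the standard library are available. Lean on these libraries where they do the work, as an engineer would, in place of code of your own. Each camera call takes 0.05 s, during which the arm holds its last target.

## Working session

There is one attempt and no reset: what is moved stays moved. The work goes in short steps, Python scripts to look and compute and a shell command to move; the robot and the scene stay as the last step left them, time stands still between calls to the robot, and variables do not carry over. Pictures are saved under pics/ and viewed, and the job is handed in when it is done.

```bash
mkdir -p pics; ls
python3 - <<'E'
from workcell import ctrl
import cv2
print(ctrl.sense())
for n in ("scene","top"):
    im=ctrl.camera(n); cv2.imwrite(f"pics/{n}0.png",im[:,:,::-1])
    c=ctrl.calibration(n); print(n,c)
print(ctrl.calibration("wrist"), ctrl.grasp_offset)
E
```

```text
pics
{'clock': 0.0, 'joint_pos': array([-1.45480669e+00,  2.59370060e-01,  1.53607195e+00, -3.36331353e-05,
        1.34801000e+00, -2.02772295e-01]), 'qd': array([ 0.00189266, -0.00023549,  0.00076804, -0.00151415, -0.00084008,
        0.00064619]), 'effort': array([ 4.88783644e-04, -4.37305605e+01, -2.83997369e+01,  7.17725605e-02,
        4.12772829e-02, -1.43535644e-04]), 'eef_pos': array([ 172.3197995 , -521.68690815,  196.00766283]), 'orientation': array([-3.13976478e+00, -3.42332078e-04,  3.18769082e-01]), 'force': array([0.27266392, 0.82614827, 0.48084101]), 'moment': array([ 0.03757038,  0.03344988, -0.02323652]), 'width': 93.24048285690964}
scene {'fx': 459.0088692156665, 'fy': 459.0088692156665, 'cx': 268.26740059271566, 'cy': 207.95317889542108, 'dist': array([-0.15442057,  0.        ,  0.        ,  0.        ,  0.        ]), 'eye': array([1378.38483448,  325.99760441,  913.3152594 ]), 'rotation': array([-2.28690601, -0.014671  ,  1.96728875])}
top {'fx': 511.64471965166973, 'fy': 511.64471965166973, 'cx': 281.58649183416844, 'cy': 214.98092604016844, 'dist': array([0.06562742, 0.        , 0.        , 0.        , 0.        ]), 'eye': array([ 428.14794116,  -29.2617342 , 1488.98939155]), 'rotation': array([-3.06836588e+00,  4.01121555e-04, -1.59139114e+00])}
{'fx': 368.8249393143928, 'fy': 368.8249393143928, 'cx': 277.7314874245316, 'cy': 206.51667740324493, 'dist': array([-0.08428998,  0.        ,  0.        ,  0.        ,  0.        ]), 'hand_eye': array([[ 8.25107713e-04, -9.61962118e-01, -2.73181628e-01,
         7.55200267e+01],
       [ 9.99999404e-01,  9.89058268e-04, -4.62437268e-04,
        -1.84964422e-01],
       [ 7.15039682e-04, -2.73181083e-01,  9.61962361e-01,
        -1.87828890e+02],
       [ 0.00000000e+00,  0.00000000e+00,  0.00000000e+00,
         1.00000000e+00]])} 18.8
```

View pics/scene0.png

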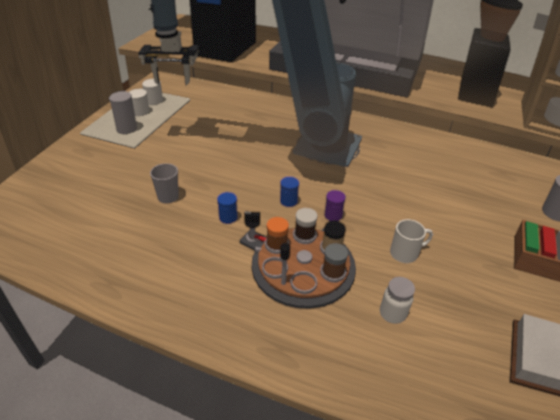

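View pics/top0.png

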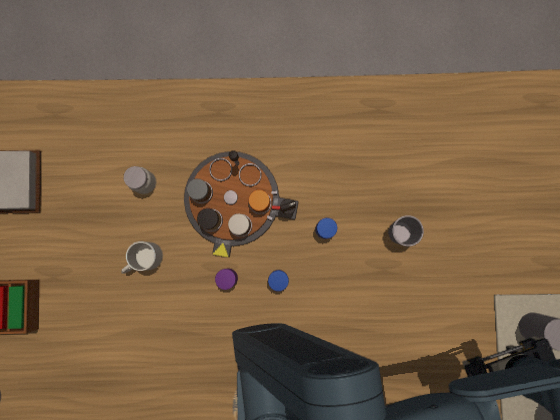

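Run:
```python
import cv2
im=cv2.imread("pics/top0.png")
c=im[90:310,190:440]
cv2.imwrite("pics/top0c.png",cv2.resize(c,None,fx=2.7,fy=2.7,interpolation=cv2.INTER_CUBIC))
```

```text
(no output)
```

View pics/top0c.png

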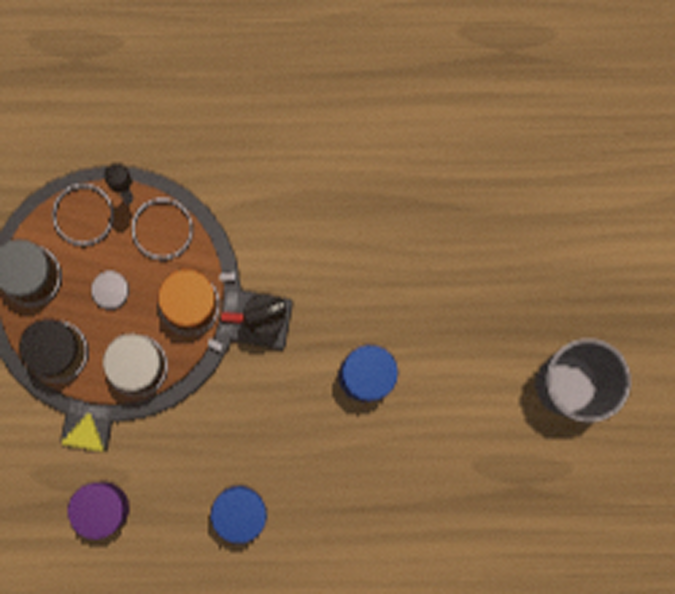

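```bash
cat > h.py <<'E'
import numpy as np, cv2
from scipy.spatial.transform import Rotation as R
from scipy.optimize import least_squares
from workcell import ctrl
def cal(n,s=None):
    c=ctrl.calibration(n); K=np.array([[c['fx'],0,c['cx']],[0,c['fy'],c['cy']],[0,0,1]]); d=np.array(c['dist'])
    if n=='wrist':
        T=np.eye(4);T[:3,:3]=R.from_euler('xyz',s['orientation']).as_matrix();T[:3,3]=s['eef_pos']
        T=T@np.array(c['hand_eye']); return K,d,T[:3,:3],T[:3,3]
    r=np.array(c['rotation']); M=R.from_euler('xyz',r).as_matrix()
    return K,d,M,np.array(c['eye'])
def proj(C,P):
    K,d,M,e=C; P=np.atleast_2d(np.array(P,float))
    return cv2.projectPoints((P-e)@M,np.zeros(3),np.zeros(3),K,d)[0][:,0]
def unproj(C,uv,z):
    K,d,M,e=C; n=cv2.undistortPoints(np.array(uv,float).reshape(-1,1,2),K,d)[:,0]
    r=np.c_[n,np.ones(len(n))]@M.T
    return e+r*((z-e[2])/r[:,2])[:,None]
def w2t(s,P):  # world pt -> tool frame
    M=R.from_euler('xyz',s['orientation']).as_matrix(); return (np.atleast_2d(P)-s['eef_pos'])@M
E
python3 - <<'E'
from h import *
C=cal('top')
print(proj(C,[0,0,0]),proj(C,[172,-522,197]))
uv=np.array([(118,175),(187,297),(134,362),(50,348),(22,268)])/2.7+[190,90]
z=np.array([166,112,112,112,112.])
def model(p):
    a=np.array([0,-90,-150,150,90])*np.pi/180
    r=np.array([100,85,85,85,85.])
    return np.c_[p[0]+r*np.cos(a+p[2]),p[1]+r*np.sin(a+p[2]),z]
f=least_squares(lambda p:(proj(C,model(p))-uv).ravel(),[600,100,0],x_scale=[1,1,.01],diff_step=1e-4)
print(f.x,f.fun)
p=f.x
c,s=np.cos(p[2]),np.sin(p[2])
kn=[p[0]+165*s,p[1]-165*c,98]
print('knob',kn,proj(C,kn), 'hubpx',unproj(C,np.array([(109,289)])/2.7+[190,90],40))
print('arrow',unproj(C,np.array([(85,432)])/2.7+[190,90],18), 'exp', p[0]-150*c,p[1]-150*s)
s_=ctrl.sense()
print('knob in tool',w2t(s_,kn),'post',[p[0]+100*c,p[1]+100*s,147])
E
```

```text
[[274.54039318 405.48627054]] [[485.30568626 353.86399212]]
[ 5.87146332e+02  1.10580080e+02 -1.93138907e-01] [-1.31207243e-01 -2.36845035e-04  5.82199245e-01  5.13651607e-02
 -1.03522417e-01  6.89550927e-02 -8.31644586e-02 -1.47541956e-01
 -2.57746120e-01  2.45628113e-02]
knob [np.float64(555.4761694124783), np.float64(-51.352006557174434), 98] [[288.92160397 205.58456148]] hubpx [[588.61329896 113.75359347  40.        ]]
arrow [[439.0183127  143.34372303  18.        ]] exp 439.93534375833497 139.37113731152039
knob in tool [[ 511.24764301 -326.45332421   98.7857763 ]] post [np.float64(685.2869907490647), np.float64(91.38604255349837), 147]
```

```bash
python3 -m handwheel '[[0,0.05,-0.033,0,0,0,-0.1],[0,0.1,-0.066,0,0,0,-0.2],[0,0.16,-0.1,0,0,0,-0.35],[0,0.22,-0.14,0,0,0,-0.5],[0,0.28,-0.18,0,0,0,-0.65],[0,0.34,-0.22,0,0,0,-0.8],[0,0.4,-0.26,0,0,0,-0.9],[0,0.46,-0.3,0,0,0,-1],[0,0.51,-0.33,0,0,0,-1],[0,0.51,-0.33,0,0,0,-1]]'
python3 - <<'E'
from h import *
print(w2t(ctrl.sense(),[555.5,-51.4,196])/500)
E
```

```text
clock: 0.93
eef_pos: [365.0, -280.8, 196.3]
orientation: [-3.14, -0.003, 0.847]
force: [-0.2, -0.3, -0.4]
width: 93.0
[[ 0.59608129 -0.01841827  0.00266165]]
```

```bash
python3 -m handwheel '[[0,0.06,0,0,0,0,-0.1],[0,0.12,0,0,0,0,-0.2],[0,0.19,-0.005,0,0,0,-0.35],[0,0.26,-0.01,0,0,0,-0.5],[0,0.33,-0.01,0,0,0,-0.65],[0,0.4,-0.015,0,0,0,-0.8],[0,0.47,-0.018,0,0,0,-0.9],[0,0.54,-0.018,0,0,0,-1],[0,0.596,-0.018,0,0,0,-1],[0,0.596,-0.018,0,0,0,-1]]'
python3 -m handwheel '[[0,0,0,0,0,0,-0.2],[0,0,0,0,0,0,-0.4],[0,0,0,0,0,0,-0.6],[0,0,0,0,0,0,-0.8],[0,0,0,0,0,0,-0.9],[0,0,0,0,0,0,-1],[0,0,0,0,0,0,-1],[0,0,0,0,0,0,-1],[0,0,0,0,0,0,-1],[0,0,0,0,0,0,-1]]'
python3 - <<'E'
from h import *
s=ctrl.sense(); cv2.imwrite('pics/w1.png',ctrl.camera('wrist')[:,:,::-1]); C=cal('wrist',s)
print(s['eef_pos'],s['orientation'],proj(C,[[555.5,-51.4,98],[555.5,-51.4,110]]))
np.save('s1.npy',np.r_[s['eef_pos'],s['orientation']])
E
```

```text
clock: 1.77
eef_pos: [558.0, -48.5, 196.7]
orientation: [3.141, -0.006, 1.374]
force: [-0.4, -0.0, -1.3]
width: 93.2
clock: 2.6
eef_pos: [557.9, -49.0, 196.6]
orientation: [3.139, -0.005, 1.896]
force: [0.0, 0.2, 0.1]
width: 92.7
[557.88569555 -48.97752797 196.59516814] [ 3.13860383 -0.00470973  1.89593901] [[273.97616295 202.92047994]
 [273.84879085 206.91236363]]
```

View pics/w1.png

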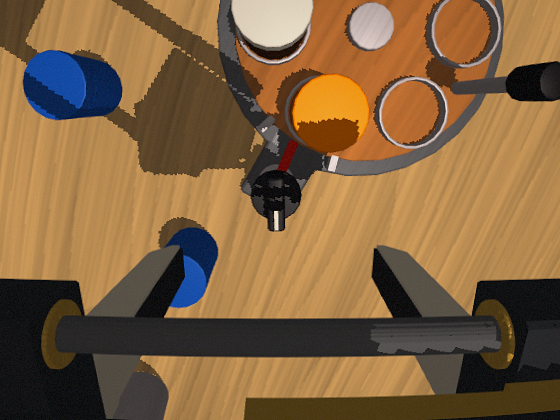

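Run:
```python
import cv2
im=cv2.imread("pics/w1.png")
c=im[150:250,220:340].astype(float)
c=(255*(c/255)**0.5).astype('uint8')
cv2.imwrite("pics/w1c.png",cv2.resize(c,None,fx=6,fy=6,interpolation=cv2.INTER_CUBIC))
```

```text
(no output)
```

View pics/w1c.png

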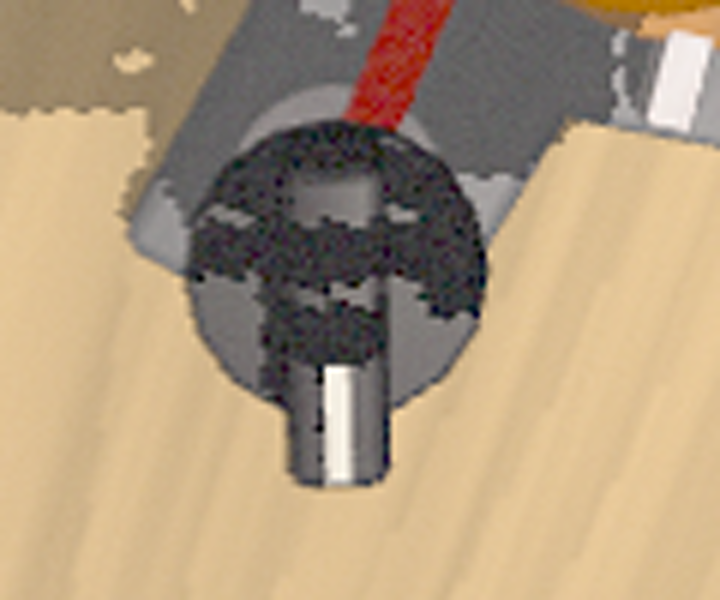

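Run:
```python
from h import *
s=ctrl.sense();C=cal('wrist',s)
p=unproj(C,np.array([[335,182],[338,482],[337,332]])/6+[220,150],110);print(p)
d=p[1]-p[0];print('len',np.hypot(*d[:2]),'yaw',np.arctan2(d[1],d[0]))
k=p[2].copy();k[2]=82
print(w2t(s,k)/500)
```

```text
[[550.33206635 -30.90683624 110.        ]
 [563.50109204 -68.74808862 110.        ]
 [556.85498469 -49.45314328 110.        ]]
len 40.0672387250144 yaw -1.235897993220638
[[-0.0016395  -0.00317427  0.22926745]]
```

```bash
python3 -m handwheel '[[0.5,0,-0.002,0.02,0,0,0],[0.5,0,-0.003,0.05,0,0,0],[0.5,0,-0.003,0.08,0,0,0],[0.5,0,-0.003,0.11,0,0,0],[0.5,0,-0.003,0.14,0,0,0],[0.5,0,-0.003,0.17,0,0,0],[0.5,0,-0.003,0.2,0,0,0],[0.5,0,-0.003,0.22,0,0,0],[0.5,0,-0.003,0.229,0,0,0],[0.5,0,-0.003,0.229,0,0,0]]'
python3 - <<'E'
from h import *
s=ctrl.sense(); cv2.imwrite('pics/w2.png',ctrl.camera('wrist')[:,:,::-1])
print(s['joint_pos'],s['moment'])
E
```

```text
clock: 3.48
eef_pos: [555.7, -48.4, 80.8]
orientation: [3.141, -0.006, 1.896]
force: [-0.3, 0.3, -0.7]
width: 46.4
[-0.29080645  0.37696981  1.67121426  0.00625572  1.09614369 -0.61921271] [ 0.04275936 -0.09084242 -0.00510609]
```

View pics/w2.png

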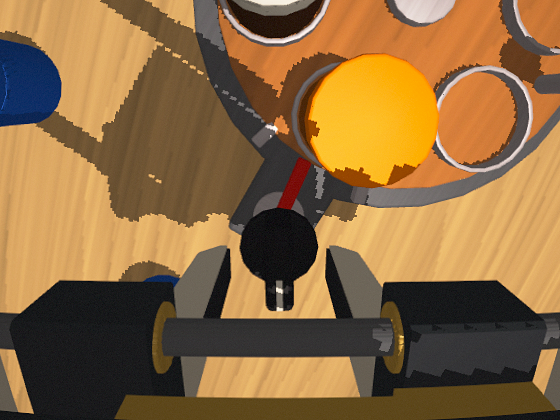

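```bash
python3 -m handwheel '[[0.7,0,0,0,0,0,0],[0.9,0,0,0,0,0,0],[1,0,0,0,0,0,0],[1,0,0,0,0,0,0],[1,0,0,0,0,0,0],[1,0,0,0,0,0,0],[1,0,0,0,0,0,0],[1,0,0,0,0,0,0],[1,0,0,0,0,0,0],[1,0,0,0,0,0,0]]'
python3 - <<'E'
from h import *
s=ctrl.sense(); print(s['moment'],s['orientation'])
E
```

```text
clock: 4.37
eef_pos: [556.4, -48.7, 82.1]
orientation: [3.139, -0.005, 1.896]
force: [-2.6, 0.1, 6.1]
width: 13.6
[-0.1507212   0.36422692  0.02119328] [ 3.13920707 -0.00491876  1.89639544]
```

Gripped (13.6 mm). Turn anticlockwise 30° (tool −z).

```bash
python3 -m handwheel '[[1,0,0,0,0,0,-0.06],[1,0,0,0,0,0,-0.18],[1,0,0,0,0,0,-0.3],[1,0,0,0,0,0,-0.42],[1,0,0,0,0,0,-0.54],[1,0,0,0,0,0,-0.66],[1,0,0,0,0,0,-0.78],[1,0,0,0,0,0,-0.9],[1,0,0,0,0,0,-1],[1,0,0,0,0,0,-1]]'
python3 - <<'E'
from h import *
s=ctrl.sense(); print(s['moment'],s['orientation'])
E
```

```text
clock: 5.2
eef_pos: [556.0, -49.0, 82.1]
orientation: [3.138, -0.003, 2.422]
force: [-3.4, -0.5, 4.1]
width: 13.8
[-0.41436549  0.49422801  0.07410564] [ 3.13793993 -0.0034273   2.42181288]
```

```bash
python3 -m handwheel '[[1,0,0,0,0,0,-0.08],[1,0,0,0,0,0,-0.2],[1,0,0,0,0,0,-0.32],[1,0,0,0,0,0,-0.44],[1,0,0,0,0,0,-0.56],[1,0,0,0,0,0,-0.68],[1,0,0,0,0,0,-0.78],[1,0,0,0,0,0,-0.86],[1,0,0,0,0,0,-0.93],[1,0,0,0,0,0,-0.93]]'
python3 - <<'E'
from h import *
s=ctrl.sense(); print(s['moment'],s['orientation'],s['effort'])
E
python3 -m handwheel '[[1,0,0,0,0,0,-0.02],[1,0,0,0,0,0,-0.04],[1,0,0,0,0,0,-0.06],[1,0,0,0,0,0,-0.08],[1,0,0,0,0,0,-0.1],[1,0,0,0,0,0,-0.12],[1,0,0,0,0,0,-0.14],[1,0,0,0,0,0,-0.14],[1,0,0,0,0,0,-0.14],[1,0,0,0,0,0,-0.14]]'
python3 - <<'E'
from h import *
s=ctrl.sense(); print(s['moment'],s['orientation'],s['effort'])
E
```

```text
clock: 6.03
eef_pos: [555.7, -49.5, 82.1]
orientation: [3.137, -0.002, 2.908]
force: [-2.9, -3.1, 4.4]
width: 13.5
[-0.5082262   0.40459705 -0.01081978] [ 3.13749638e+00 -1.66388526e-03  2.90844007e+00] [  1.63910754 -44.89658833 -24.78855729   1.11775897  -0.70792492
  -0.55090075]
clock: 6.87
eef_pos: [555.6, -49.5, 82.1]
orientation: [3.137, -0.001, 2.981]
force: [-2.6, -2.3, 3.6]
width: 13.4
[-0.34468074  0.3997891  -0.50772232] [ 3.13738801e+00 -1.48289741e-03  2.98131745e+00] [  1.83909729 -44.92822051 -24.74775374   0.72471673  -0.66069223
  -0.49383564]
```

```bash
python3 -m handwheel '[[1,0,0,0,0,0,-0.02],[1,0,0,0,0,0,-0.04],[1,0,0,0,0,0,-0.06],[1,0,0,0,0,0,-0.08],[1,0,0,0,0,0,-0.1],[1,0,0,0,0,0,-0.1],[1,0,0,0,0,0,-0.1],[1,0,0,0,0,0,-0.1],[1,0,0,0,0,0,-0.1],[1,0,0,0,0,0,-0.1]]'
python3 - <<'E'
from h import *
s=ctrl.sense(); print(s['moment'],s['orientation'])
E
```

```text
clock: 7.7
eef_pos: [556.0, -49.6, 82.1]
orientation: [3.137, -0.001, 3.034]
force: [-0.3, -2.6, 1.5]
width: 13.9
[-0.40771178 -0.1853286  -0.46058077] [ 3.13738895e+00 -5.27864081e-04  3.03363878e+00]
```

```bash
python3 -m handwheel '[[0.9,0,0,0,0,0,0],[0.8,0,0,0,0,0,0],[0.7,0,0,0,0,0,0],[0.6,0,0,0,0,0,0],[0.6,0,0,0,0,0,0],[0.6,0,0,-0.04,0,0,0],[0.6,0,0,-0.1,0,0,0],[0.6,0,0,-0.17,0,0,0],[0.6,0,0,-0.23,0,0,0],[0.6,0,0,-0.23,0,0,0]]'
python3 - <<'E'
from h import *
s=ctrl.sense(); cv2.imwrite('pics/w3.png',ctrl.camera('wrist')[:,:,::-1]); C=cal('wrist',s)
print(s['eef_pos'],s['orientation'],s['joint_pos'])
im=cv2.imread("pics/w3.png")
u=proj(C,[556,-50,110])[0].astype(int);print(u)
c=im[max(0,u[1]-50):u[1]+50,u[0]-60:u[0]+60].astype(float)
print(max(0,u[1]-50),u[0]-60)
c=(255*(c/255)**0.5).astype('uint8')
cv2.imwrite("pics/w3c.png",cv2.resize(c,None,fx=6,fy=6,interpolation=cv2.INTER_CUBIC))
E
```

```text
clock: 8.53
eef_pos: [559.6, -50.8, 203.9]
orientation: [3.139, 0.011, 3.034]
force: [0.1, 0.5, 0.7]
width: 36.8
[559.57053565 -50.77673211 203.87147107] [3.13921172 0.01063002 3.03424141] [-0.29202375  0.26794212  1.50510624  0.0043909   1.35853417 -1.75638505]
[277 196]
146 217
```

View pics/w3.png

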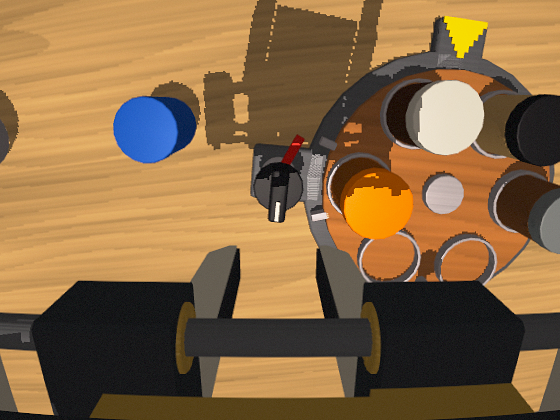

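View pics/w3c.png

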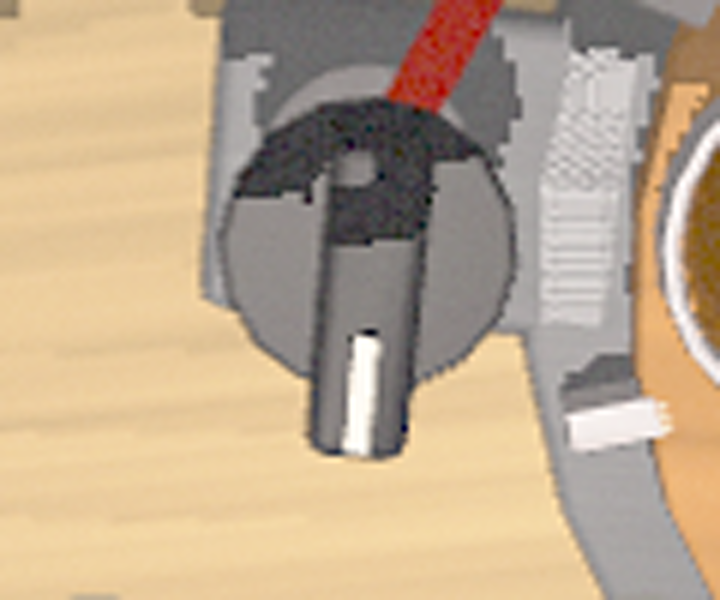

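Run:
```python
from h import *
s=ctrl.sense();C=cal('wrist',s)
p=unproj(C,np.array([[380,165],[358,455],[331,170],[311,440],[432,165],[410,440]])/6+[217,146],110)
for i in (0,2,4):
    d=p[i+1]-p[i];print(np.arctan2(d[1],d[0]),(p[i]+p[i+1])/2)
# arrow yaw check from this view and post head in top view already
```

```text
-0.17928265641907523 [554.92450774 -48.92837327 110.        ]
-0.1834912449259274 [553.54078522 -55.04751833 110.        ]
-0.17697962898027952 [554.60963927 -42.10117744 110.        ]
```

Run:
```python
from h import *
s=ctrl.sense(); print(w2t(s,[[685.3,91.4,203]])/500)
```

```text
[[-0.22218397  0.30922649 -0.00188208]]
```

```bash
python3 -m handwheel '[[0.4,-0.02,0.03,0,0,0,0.02],[0.2,-0.05,0.07,0,0,0,0.04],[0,-0.08,0.11,0,0,0,0.06],[0,-0.11,0.155,0,0,0,0.08],[0,-0.14,0.195,0,0,0,0.1],[0,-0.17,0.235,0,0,0,0.12],[0,-0.2,0.28,0,0,0,0.16],[0,-0.222,0.309,0,0,0,0.16],[0,-0.222,0.309,0,0,0,0.16],[0,-0.222,0.309,0,0,0,0.16]]'
python3 - <<'E'
from h import *
s=ctrl.sense(); cv2.imwrite('pics/w4.png',ctrl.camera('wrist')[:,:,::-1]); C=cal('wrist',s)
print(s['eef_pos'],s['orientation'],s['joint_pos'])
print(proj(C,[[685.3,91.4,166]]))
E
```

```text
clock: 9.42
eef_pos: [684.5, 92.0, 199.8]
orientation: [3.139, 0.003, 2.952]
force: [-1.2, 0.3, 0.4]
width: 92.7
[684.52230049  91.978787   199.82306982] [3.13872171 0.00335713 2.9521669 ] [-0.0288597   0.51150693  1.15165198  0.00230794  1.47466105 -1.41045229]
[[276.55862036 227.87922398]]
```

View pics/w4.png

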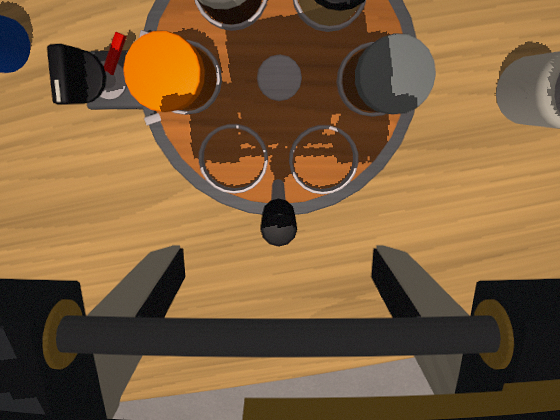

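```bash
python3 -m handwheel '[[0,0,0,0.02,0,0,0],[0,0,0,0.045,0,0,0],[0,0,0,0.07,0,0,0],[0,0,0,0.095,0,0,0],[0,0,0,0.12,0,0,0],[0,0,0,0.14,0,0,0],[0.2,0,0,0.14,0,0,0],[0.4,0,0,0.14,0,0,0],[0.6,0,0,0.14,0,0,0],[0.6,0,0,0.14,0,0,0]]'
python3 -m handwheel '[[0.65,0,0,0,0,0,0],[0.7,0,0,0,0,0,0],[0.75,0,0,0,0,0,0],[0.8,0,0,0,0,0,0],[0.9,0,0,0,0,0,0],[1,0,0,0,0,0,0],[1,0,0,0,0,0,0],[1,0,0,0,0,0,0],[1,0,0,0,0,0,0],[1,0,0,0,0,0,0]]'
python3 - <<'E'
from h import *
s=ctrl.sense(); cv2.imwrite('pics/w5.png',ctrl.camera('wrist')[:,:,::-1])
print(s['eef_pos'],s['moment'])
# arc plan: in tool frame relative to now, 15 deg steps of -yaw
cx,cy,b=587.1,110.6,-0.193
r0=s['eef_pos'].copy()
v=r0[:2]-[cx,cy]; print('r',np.hypot(*v),'ang',np.arctan2(v[1],v[0]))
for a in range(5,95,5):
    t=-np.deg2rad(a); q=np.array([[np.cos(t),-np.sin(t)],[np.sin(t),np.cos(t)]])@v+[cx,cy]
    print(a,np.round(q,1),np.round(w2t(s,[*q,r0[2]])[0]/500,4))
E
```

```text
clock: 10.3
eef_pos: [685.1, 91.1, 131.5]
orientation: [3.139, 0.006, 2.951]
force: [-0.0, -0.5, 1.7]
width: 70.8
clock: 11.13
eef_pos: [685.1, 91.1, 131.4]
orientation: [3.139, 0.005, 2.951]
force: [-0.5, -0.6, -0.2]
width: 23.6
[685.07897855  91.08316053 131.43384428] [ 0.05675373 -0.13350876 -0.00082943]
r 99.90389011306807 ang -0.19662058527242496
5 [683.   82.6] [ 0.0009 -0.0174 -0.0001]
10 [680.2  74.4] [ 0.0032 -0.0347 -0.0001]
15 [676.7  66.4] [ 0.0071 -0.0517 -0.0002]
20 [672.5  58.7] [ 0.0125 -0.0683 -0.0003]
25 [667.7  51.5] [ 0.0192 -0.0843 -0.0004]
30 [662.2  44.7] [ 0.0274 -0.0997 -0.0005]
35 [656.2  38.4] [ 0.0368 -0.1144 -0.0005]
40 [649.6  32.7] [ 0.0475 -0.1281 -0.0006]
45 [642.6  27.5] [ 0.0594 -0.1409 -0.0008]
50 [635.1  23. ] [ 0.0723 -0.1526 -0.0009]
55 [627.3  19.1] [ 0.0862 -0.1632 -0.001 ]
60 [619.2  16. ] [ 0.1009 -0.1724 -0.0011]
65 [610.8  13.6] [ 0.1164 -0.1804 -0.0012]
70 [602.3  11.9] [ 0.1326 -0.187  -0.0013]
75 [593.6  10.9] [ 0.1492 -0.1921 -0.0014]
80 [584.9  10.7] [ 0.1663 -0.1958 -0.0015]
85 [576.2  11.3] [ 0.1836 -0.1979 -0.0016]
90 [567.6  12.6] [ 0.201  -0.1986 -0.0017]
```

View pics/w5.png

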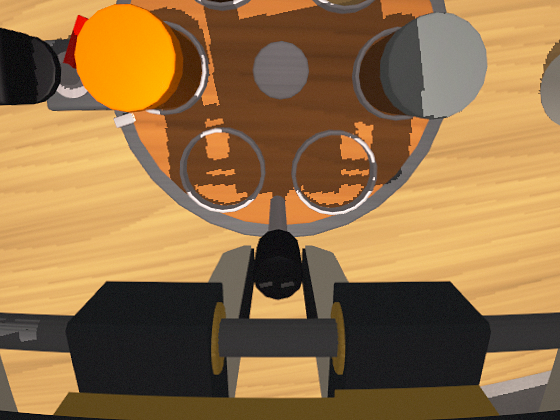

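```bash
python3 -m handwheel '[[1,0,-0.003,0,0,0,0.03],[1,0.0002,-0.009,0,0,0,0.09],[1,0.0008,-0.017,0,0,0,0.167],[1,0.0016,-0.025,0,0,0,0.24],[1,0.0027,-0.033,0,0,0,0.317],[1,0.0042,-0.041,0,0,0,0.395],[1,0.0059,-0.0483,0,0,0,0.467],[1,0.0077,-0.055,0,0,0,0.533],[1,0.0098,-0.0617,0,0,0,0.6],[1,0.012,-0.0683,0,0,0,0.667]]'
python3 - <<'E'
from h import *
s=ctrl.sense(); print(s['moment'],s['orientation'])
v=s['eef_pos'][:2]-[587.1,110.6];print(np.hypot(*v),np.arctan2(v[1],v[0])+.193)
E
```

```text
clock: 12.02
eef_pos: [672.0, 59.3, 131.4]
orientation: [3.136, 0.003, 2.599]
force: [-1.4, 2.2, 1.4]
width: 23.2
[ 0.40543518  0.21143127 -0.06965171] [3.13646932e+00 2.60507183e-03 2.59938819e+00]
99.18654928285486 -0.3507420049835244
```

```bash
python3 -m handwheel '[[1,0.0001,-0.007,0,0,0,0.067],[1,0.0005,-0.0155,0,0,0,0.15],[1,0.0015,-0.0243,0,0,0,0.233],[1,0.0026,-0.0325,0,0,0,0.313],[1,0.0042,-0.0415,0,0,0,0.4],[1,0.0064,-0.05,0,0,0,0.483],[1,0.0089,-0.059,0,0,0,0.572],[1,0.0117,-0.0675,0,0,0,0.657],[1,0.015,-0.076,0,0,0,0.745],[1,0.0187,-0.0845,0,0,0,0.833]]'
python3 - <<'E'
from h import *
s=ctrl.sense(); print(s['moment'],s['orientation'])
v=s['eef_pos'][:2]-[587.1,110.6];print(np.hypot(*v),np.arctan2(v[1],v[0])+.193)
E
python3 -m handwheel '[[1,0.0001,-0.007,0,0,0,0.067],[1,0.0005,-0.0155,0,0,0,0.15],[1,0.0015,-0.0243,0,0,0,0.233],[1,0.0026,-0.0325,0,0,0,0.313],[1,0.0042,-0.0415,0,0,0,0.4],[1,0.0064,-0.05,0,0,0,0.483],[1,0.0089,-0.059,0,0,0,0.572],[1,0.0117,-0.0675,0,0,0,0.657],[1,0.015,-0.076,0,0,0,0.745],[1,0.0187,-0.0845,0,0,0,0.833]]'
python3 - <<'E'
from h import *
s=ctrl.sense(); print(s['moment'],s['orientation'],s['joint_pos'])
v=s['eef_pos'][:2]-[587.1,110.6];print(np.hypot(*v),np.arctan2(v[1],v[0])+.193)
E
```

```text
clock: 12.85
eef_pos: [641.7, 29.2, 131.4]
orientation: [3.135, -0.002, 2.16]
force: [-0.7, 5.5, 2.7]
width: 23.0
[ 0.77785513  0.11179229 -0.06390399] [ 3.13498306e+00 -1.87740225e-03  2.16026584e+00]
98.03645875791912 -0.7875171973234598
clock: 13.68
eef_pos: [601.5, 14.9, 131.4]
orientation: [3.135, -0.007, 1.721]
force: [1.8, 5.9, 0.4]
width: 23.2
[ 0.93906017 -0.27005118 -0.08833826] [ 3.13492005 -0.00680094  1.72105057] [-0.16606093  0.39508491  1.50549712  0.00903854  1.23679707 -0.31923756]
96.78597791923605 -1.2282895447315356
```

```bash
python3 -m handwheel '[[1,0.0004,-0.007,0,0,0,0.067],[1,0.001,-0.0145,0,0,0,0.14],[1,0.002,-0.0225,0,0,0,0.215],[1,0.0032,-0.03,0,0,0,0.287],[1,0.0046,-0.0375,0,0,0,0.36],[1,0.0063,-0.045,0,0,0,0.43],[1,0.0085,-0.0515,0,0,0,0.495],[1,0.0106,-0.056,0,0,0,0.54],[1,0.0117,-0.0585,0,0,0,0.567],[1,0.0117,-0.0585,0,0,0,0.567]]'
python3 - <<'E'
from h import *
s=ctrl.sense(); print(s['moment'],s['orientation'])
v=s['eef_pos'][:2]-[587.1,110.6];print(np.hypot(*v),np.arctan2(v[1],v[0])+.193)
for n in ('top','scene','wrist'): cv2.imwrite(f'pics/{n}6.png',ctrl.camera(n)[:,:,::-1])
im=cv2.imread('pics/top6.png')[130:280,150:350]; cv2.imwrite('pics/top6c.png',cv2.resize(im,None,fx=4,fy=4,interpolation=cv2.INTER_CUBIC))
E
```

```text
clock: 14.52
eef_pos: [572.0, 15.9, 131.4]
orientation: [3.136, -0.008, 1.423]
force: [2.1, -1.5, -1.1]
width: 23.4
[-0.42420965 -0.43330377 -0.15755201] [ 3.13630952 -0.0079011   1.42329158]
95.95118400380508 -1.5362508023158836
```

View pics/top6c.png

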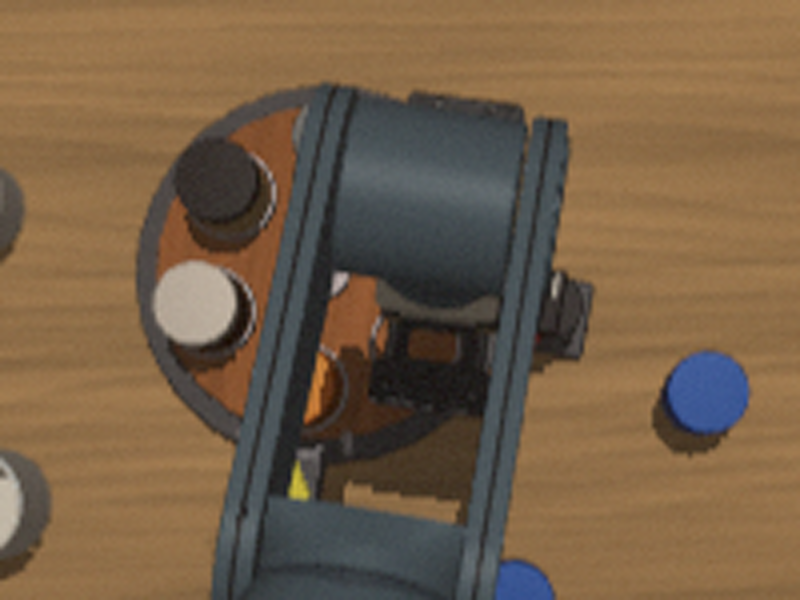

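View pics/wrist6.png

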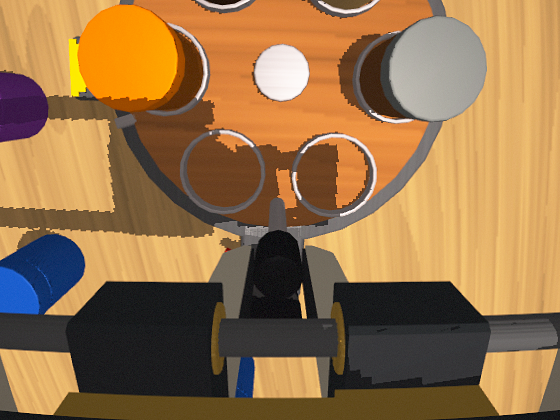

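View pics/scene6.png

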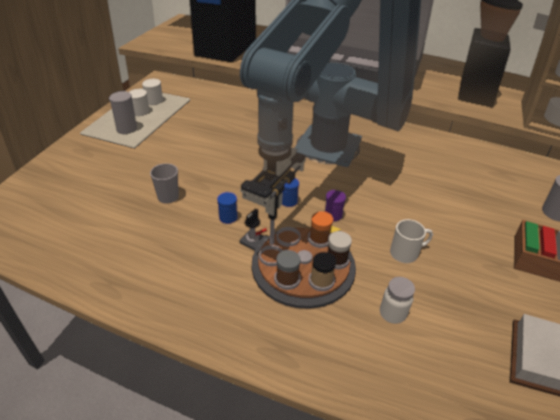

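Run:
```python
import cv2,numpy as np
a=cv2.imread('pics/scene0.png')[190:310,240:370];b=cv2.imread('pics/scene6.png')[190:310,240:370]
f=lambda i:cv2.resize(i,None,fx=6,fy=6,interpolation=cv2.INTER_CUBIC)[:600]
# crops rows 190..290
cv2.imwrite('pics/sa.png',f(a));cv2.imwrite('pics/sb.png',f(b))
```

```text
(no output)
```

View pics/sa.png

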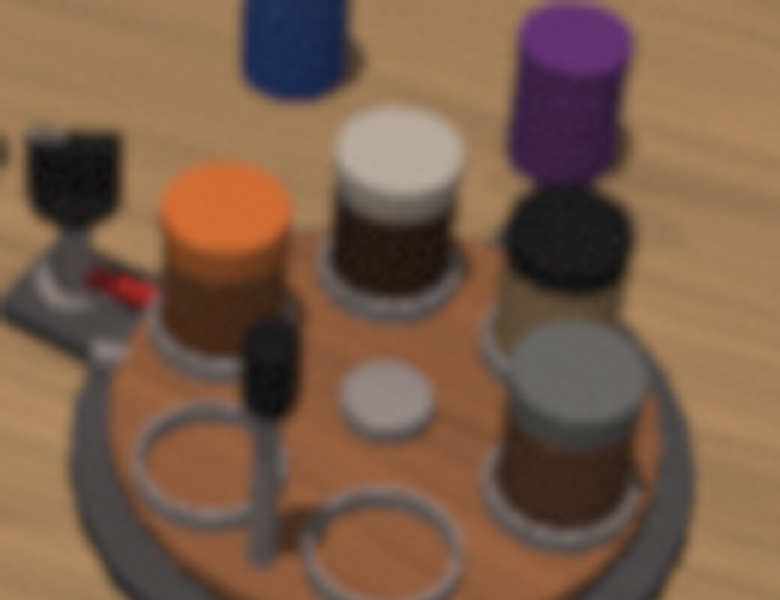

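View pics/sb.png

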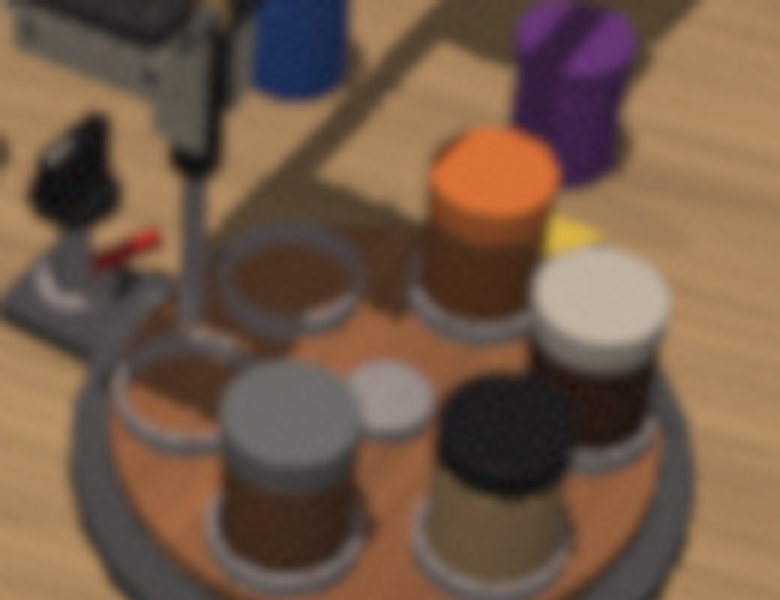

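Run:
```python
from h import *
S=cal('scene');T=cal('top')
a=np.array([-90,-150,150,90])*np.pi/180
def m(x,y,t,a=a,r=85,z=112): return np.c_[x+r*np.cos(a+t),y+r*np.sin(a+t),0*a+z]
ua=np.array([(228,209),(399,152),(569,238),(578,373)])/6+[240,190]
ub=np.array([(494,173),(600,300),(509,432),(290,412)])/6+[240,190]
f=least_squares(lambda p:np.r_[(proj(S,m(p[0],p[1],p[2]))-ua).ravel(),(proj(S,m(p[0],p[1],p[3]))-ub).ravel()],[587,110,-.19,-1.7],x_scale=[1,1,.01,.01],diff_step=1e-4)
print(f.x,f.x[3]-f.x[2],np.round(f.fun,2))
ut=np.array([(118,175),(187,297),(134,362),(50,348),(22,268)])/2.7+[190,90]
vt=np.array([(198,305),(217,180)])/4+[150,130]
g=least_squares(lambda p:np.r_[(proj(T,m(p[0],p[1],p[2]))-ut[1:]).ravel(),(proj(T,m(p[0],p[1],p[3],a[1:3]))-vt).ravel()],[587,110,-.19,-1.7],x_scale=[1,1,.01,.01],diff_step=1e-4)
print(g.x,g.x[3]-g.x[2],np.round(g.fun,2))
# white only by segmentation-free check: hand points -> angle about centre
s=ctrl.sense();W=cal('wrist',s)
# wrist: hub (281,72), orange ring etc
lid=unproj(W,[(128,57),(436,68)],112); print('wrist lids',lid,(lid[0]+lid[1])/2,np.arctan2(*(lid[0]-lid[1])[[1,0]]), 'hub',unproj(W,[(281,72)],40))
pk=unproj(W,[(223,171),(333,174)],36);print(pk)
h=unproj(W,[(281,72)],40)[0]
mid=(pk[0]+pk[1])/2-h; print('pocket dir',np.arctan2(mid[1],mid[0]),'tcp',np.arctan2(*(s['eef_pos']-h)[[1,0]]))
```

```text
[ 5.92652484e+02  1.11607933e+02 -2.07353217e-01 -1.75329866e+00] -1.545945438447901 [-0.35 -0.04  0.25  0.23  0.47 -1.15 -0.05  0.58 -0.04  0.38  0.33 -0.01
 -0.56 -0.84 -0.    0.77]
[ 5.87251801e+02  1.10727235e+02 -1.91034314e-01 -1.73807386e+00] -1.5470395446639995 [ 0.54 -0.05 -0.1   0.01 -0.09 -0.14 -0.32  0.05 -0.11 -0.1   0.08  0.23]
wrist lids [[506.66746061 127.47319137 112.        ]
 [671.12739283  97.76485524 112.        ]] [588.89742672 112.61902331 112.        ] 2.96287813879022 hub [[588.80475533 112.77736176  40.        ]]
[[533.6753024   46.90291597  36.        ]
 [618.24800663  32.04871598  36.        ]]
pocket dir -1.7442449117063754 tcp -1.7408159170309578
```

```bash
python3 -m handwheel '[[1,0,-0.001,0,0,0,0.01],[1,0,-0.002,0,0,0,0.02],[1,0,-0.003,0,0,0,0.03],[1,0,-0.004,0,0,0,0.04],[1,0,-0.0045,0,0,0,0.045],[1,0,-0.0045,0,0,0,0.045],[1,0,-0.0045,0,0,0,0.045],[1,0,-0.0045,0,0,0,0.045],[1,0,-0.0045,0,0,0,0.045],[1,0,-0.0045,0,0,0,0.045]]'
python3 - <<'E'
from h import *
s=ctrl.sense(); print(s['moment'],s['orientation'],s['eef_pos'])
v=s['eef_pos'][:2]-[588.8,112.7];print(np.hypot(*v),np.arctan2(v[1],v[0]))
for n in ('top','scene','wrist'): cv2.imwrite(f'pics/{n}7.png',ctrl.camera(n)[:,:,::-1])
im=cv2.imread('pics/top7.png')[130:280,150:350]; cv2.imwrite('pics/top7c.png',cv2.resize(im,None,fx=4,fy=4,interpolation=cv2.INTER_CUBIC))
b=cv2.imread('pics/scene7.png')[190:290,240:370]
cv2.imwrite('pics/sc7.png',cv2.resize(b,None,fx=6,fy=6,interpolation=cv2.INTER_CUBIC))
E
```

```text
clock: 15.5
eef_pos: [570.0, 16.2, 131.5]
orientation: [3.137, -0.008, 1.401]
force: [1.9, -0.9, -1.6]
width: 23.2
[-0.18507327 -0.52898917 -0.11184374] [ 3.13652313 -0.00817221  1.40093846] [569.96020887  16.23799301 131.47039169]
98.28456909727282 -1.7636761992507273
```

View pics/top7c.png

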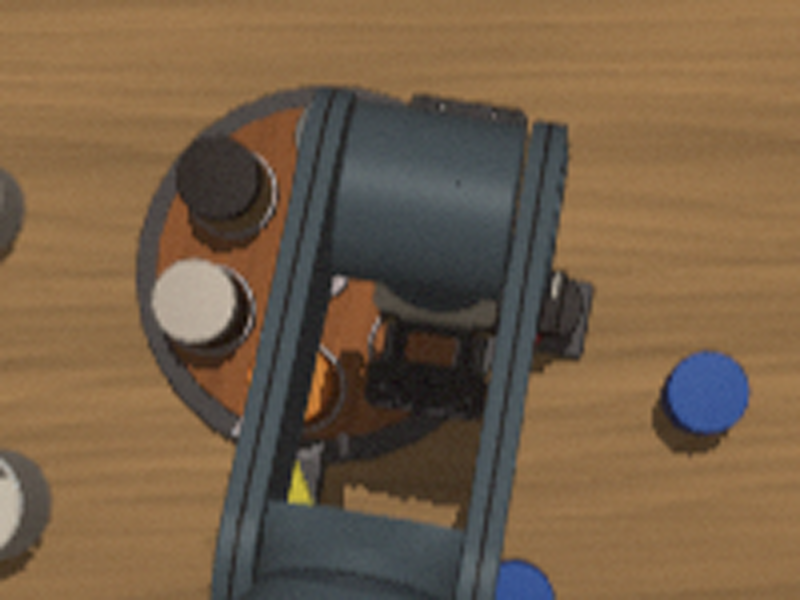

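View pics/sc7.png

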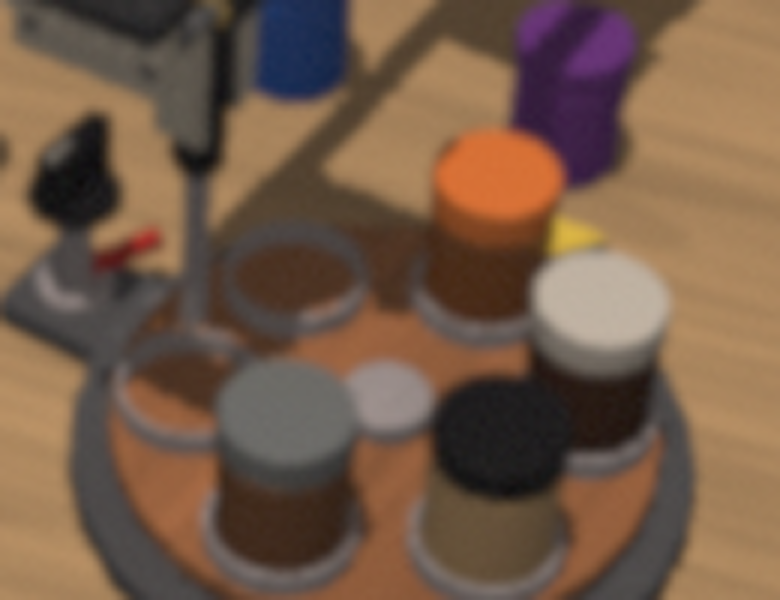

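View pics/wrist7.png

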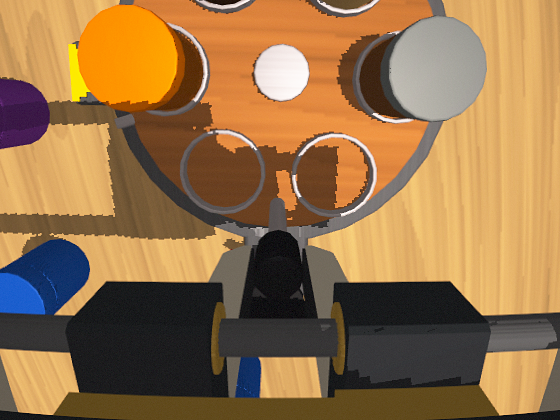

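Run:
```python
from h import *
S=cal('scene');T=cal('top')
a=np.array([-90,-150,150,90])*np.pi/180
def m(x,y,t,a=a,r=85,z=112): return np.c_[x+r*np.cos(a+t),y+r*np.sin(a+t),0*a+z]
ua=np.array([(228,209),(399,152),(569,238),(578,373)])/6+[240,190]
ub=np.array([(499,174),(600,301),(503,434),(287,411)])/6+[240,190]
f=least_squares(lambda p:np.r_[(proj(S,m(p[0],p[1],p[2]))-ua).ravel(),(proj(S,m(p[0],p[1],p[3]))-ub).ravel()],[587,110,-.19,-1.7],x_scale=[1,1,.01,.01],diff_step=1e-4)
print(f.x,f.x[3]-f.x[2])
ut=np.array([(118,175),(187,297),(134,362),(50,348),(22,268)])/2.7+[190,90]
# circle fits: segment white lid
def white(n):
    im=cv2.imread(n); hs=cv2.cvtColor(im,cv2.COLOR_BGR2HSV)
    k=((hs[...,1]<60)&(hs[...,2]>120)).astype('uint8'); k[:,:180]=0;k[:170]=0;k[240:]=0;k[:,260:]=0
    nn,l,st,c=cv2.connectedComponentsWithStats(k); i=1+np.argmax(st[1:,4]); return c[i],st[i,4]
w0,w6,w7=[white(f'pics/top{i}.png') for i in (0,6,7)];print(w0,w6,w7)
P=unproj(T,[w0[0],w6[0],w7[0]],112)
for c in ([587.2,110.6],[588,111.5]):
    t=np.arctan2(P[:,1]-c[1],P[:,0]-c[0]);print(np.hypot(*(P[:,:2]-c).T),[ (x-t[0]+np.pi)%(2*np.pi)-np.pi for x in t])
s=ctrl.sense();W=cal('wrist',s)
lid=unproj(W,[(128,57),(437,68)],112);print(np.arctan2(*(lid[0]-lid[1])[[1,0]])-np.pi)
# arrow from w3
s3={'eef_pos':np.array([559.57,-50.78,203.87]),'orientation':np.array([3.13921,.01063,3.03424])}
W3=cal('wrist',s3); q=unproj(W3,[(463,57),(466,19)],18);h=unproj(W3,[(445,194)],40)[0]
for x in q: print('arrow',x,h,np.arctan2(*(h-x)[[1,0]]))
```

```text
[ 5.92564636e+02  1.11571324e+02 -2.07606474e-01 -1.77511650e+00] -1.5675100216318025
(array([238.4421365 , 223.67655786]), np.int32(337)) (array([198.27058824, 205.33823529]), np.int32(340)) (array([198.0148368 , 204.70326409]), np.int32(337))
[82.90128258 87.18300588 87.29703922] [np.float64(0.0), np.float64(-1.5544251721905766), np.float64(-1.5757007483615357)]
[83.93540765 86.58550134 86.67734407] [np.float64(0.0), np.float64(-1.5497878350680763), np.float64(-1.5712270821594227)]
-0.20198974283425564
arrow [459.50606075 141.43685756  18.        ] [589.76283964 114.06488584  40.        ] -0.20712489645551746
arrow [424.49487584 144.78041563  18.        ] [589.76283964 114.06488584  40.        ] -0.18375631248718238
```

Run:
```python
from h import *
s=ctrl.sense();print(s['clock'],s['eef_pos'],abs(s['qd']).max(),s['width'],s['force'])
print(ctrl.hand_in())
```

```text
15.65 [569.93573835  16.21334282 131.43391036] 0.0008900442808746749 23.191420943230195 [ 3.74057992 -0.83021789 -0.20891637]
the job is handed in; nothing more can be done
None
```

I turned the latch knob anticlockwise to its stop and left it there. I then gripped the black-headed post, turned the carousel 90° clockwise, and handed in at 15.65 s while still holding the post.

- **Knob:** turning past the expected stop met a steady resisting moment of about 0.5 N m. Afterwards its bar measured −0.18 rad, against a base yaw of about −0.19. It looked unmoved in the last scene picture.
- **Carousel:** my first stop was about 1.4° short, so I corrected it. The final turn measured −1.568 rad (scene camera) and −1.571 to −1.576 rad (top camera), against a target of −1.571. The wrist view of the lids gave −0.202 rad, about 0.5° from the −0.193 base yaw.
- **Hold:** the arm was still, the grip was 23.2 mm on the 24 mm head, and the force was about 4 N.
- **Disagreements:** the cameras put the turning axis up to about 5 mm apart (within 2 mm for the top and wrist cameras). That error caused up to about 6 N of sideways load on the post during the swing, which I reduced by moving slightly inward. The yellow arrow gave base yaws from −0.18 to −0.21.
- **Other objects:** the jars stayed in their rings. I did not measure the mug, jug and sugar jar afterwards; they look undisturbed in the last pictures in which they appear.

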